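# Clamp a power board by rolling the edge wheel of a board holder

### The arm

A 6-joint arm with a two-finger parallel gripper is mounted at the origin on the work surface. World frame = base frame: x ahead of the robot, y to its left, z up, the work surface at z = 0. Lengths are in m, angles in degrees, forces in N, time in s.
With the tool pointing down it reaches from about 0.4 to 0.825 m from the base axis. Payload 7 kg.
Tool frame: the origin (TCP) lies at the very end of the fingers, on their centre line; the grasp point (between the pads) lies 19 mm behind it; x points along the fingers, z is the direction in which the jaws open and shut, and the axes are right-handed (so a half turn about x gives the same grasp; the last joint's range is limited). The gripper opens to 88 mm and grips with 3 to 60 N. Pads are 19 mm wide; open, the fingers measure 130 mm over their backs; the gripper's body (78 mm by 193 mm) begins 47 mm behind the grasp point.
Start: joints at [87.038, 20.546, 0.682, 0, -70.136, -16.507], TCP at [0.225, 0.636, 0.227] pointing down, gripper open.
Joint ranges: [-176.03, 176.03], [-82.01, 121.73], [-58.28, 71.71], [-173.87, 95.51], [-174.79, -0.11], [-173.66, 173.66]. Speed limits (degrees/s): [136.94, 136.94, 172.46, 180, 180, 180].

### API

Orientations are given as [roll, pitch, yaw] about the fixed x, y, z axes, in that order (R = Rz(yaw) Ry(pitch) Rx(roll)).
In Python, from plant import * gives the robot as it stands.
- The arm moves only by the tool arm_command, never from a script. Its argument "commands" is one flat list of numbers, 5 for each row, row after row: the shift along the tool's x, y, z in mm, then the turn about the tool's x in degrees, then the opening in per cent of the stroke, from 0 (shut) to 100 (fully open). A call has 1 to 5 rows; each row shifts and turns the pose as measured when the row begins, along the tool's axes as they then stand; what a row does not reach is not made up. A row lasts 1/8 s, in which the tool goes at most 62.5 mm and 10.7 degrees, less where a joint would pass 70% of its speed; a pose out of reach is approached as far as the arm can. A call is refused whole if a number of a shift passes 62.5 or a number of a turn 10.7, either way. A call with a gripper value outside its range is refused whole. The fingers move at their own pace and stop on an object; the grip force is fixed at half the most. Time passes only in rows, so rows that do not move let the fingers close. It gives the time, the measured TCP pose, the force and the opening at its end, in the units of the state.
- get_obs(): the state, without advancing time (a new reading comes with each control period).
- snapshot(name): name is "scene" or "top" or "wrist"; returns a dict with "frame" (384x512x3 uint8, blue, green, red), "fov_y" (degrees; the focal length in pixels is half the picture's height over the tangent of half this angle, whatever the lens; pixels are square), "cx", "cy" (the principal point, pixels), "world_to_cam" (4x4, takes a point from world to camera coordinates). Camera axes: x right, y up, looking along -z (the intrinsics and any distortion apply to the point x, -y, -z); pixel columns grow to the right and rows downward; lengths in m; the calibration is good to about 2 mm. A picture is of the moment at which its call begins. There is no depth.
- close_job(): hands the job in, once; it reports no verdict.
The state is a dict: "clock": time; "joint_pos": joint angles; "qvel": joint speeds; "tau": joint torques, N m; "tool_pos": TCP position; "orientation": TCP orientation; "force": force on the tool from outside, world axes, zero at the start; "moment": the same for the moment, N m; "opening": finger opening in m.
Only numpy, scipy, OpenCV 4.12 (cv2) and the standard library are available. Lean on these libraries where they do the work, as an engineer would, in place of code of your own. Each camera call takes 0.05 s, during which the arm holds its last target. There are 200 camera calls.

### The job

Lay the power board (the one with the transformer block) flat on the bed of the board holder between its two jaws, then let go of it and close the holder by rolling its edge wheel with a single fingertip, until the board is pressed against the fixed jaw and the sprung pad is pushed about half way in. Press gently on the wheel and never roll on so far that the board is crushed; do not push the moving jaw by hand, and leave the other things on the bench where they are.

Things in the scene. Friction and masses are not known exactly. Their poses are not given: they have to be found in the camera images.
- fixture: Aluminium board holder fixed to the bench: base plate 250 x 100 x 14 mm (x, y, z), origin at the centre of its underside. At its +x end the fixed steel jaw: inner face at x = 100 mm, 80 mm wide (y), 14 mm high over the plate. The bed is the plate's top (z = 14 mm). At its -x end a grey plastic wheel housing, 80 x 56 mm, flat top at z = 46 mm. Pressing over 15 N on any part damages it.
- slot (a point): Centre of the slot (54 mm along x, 20 mm along y) in the housing's top, at the top's level, right over the wheel's axle; axes as the holder's. The top of the black knurled wheel (44 mm diameter, 16 mm wide, axle along y) stands out of it by about 9 mm. It can be rolled by a fingertip that presses down on it and slides along x, in strokes of about 20 mm: lift, go back, roll again.
- axle (a point): Axle of the wheel, 13 mm under the housing's top. The worn wheel is off centre by 2.8 mm, its high spot elsewhere each time, so its top rises and sinks (6 to 12 mm proud) as it rolls: follow it by feel. Its soft centre yields 1 mm for each 6 N. Only friction drives it: the rim needs 2.6 N while the jaw runs free, 4 N with the pad half in, so press with 7 to 12 N (friction about 0.6).
- bed (a point): Point on the bed's surface midway between the fixed jaw and the pad when the jaw is fully open; axes as the holder's. The open gap there is 72 to 78 mm along the holder's x at the start.
- wheel (a joint): Angle of the wheel (rad), growing as the jaw closes, that is as the wheel's top rolls to the holder's +x (towards the board). 1 rad (22 mm of rim travel) moves the jaw 7 mm. The jaw stays where it is when the wheel is let go. About 2 to 3.2 rad in all are needed.
- jaw: Moving steel jaw, 18 x 90 x 16 mm, running along the holder's x, its top at z = 30.5 mm; origin at the centre of its front (+x) face. The pad stands before it.
- pad (a joint): How far the black sprung pad (6 mm thick, 64 mm wide, on the front of the moving jaw, its face 14 mm before the jaw's front face when free) is pushed in towards the jaw, m: 0 free, 0.008 fully in. It resists with 1 N for each mm.
- board: Loose power board, 60 x 76 mm (x, y), 4 mm thick, about 0.12 kg, with a transformer block 30 x 34 mm (x, y) in its middle, whose top is 32 mm above the board's underside; origin at the centre of the underside. Hold it by the block's two end faces, 34 mm apart along y. Parts near its two ends (beyond 26 mm along y from the centre) are at most 13 mm high over the underside. It goes into the holder with its x along the holder's x, either way round.
- screwdriver: Loose screwdriver 170 mm long; leave alone.
- mouse: Loose computer mouse 105 x 60 x 31 mm; leave alone.
- relay_board: Loose small relay board 46 x 34 x 18 mm, without a transformer; leave alone.
- heatsink: Loose finned aluminium heatsink 50 x 40 x 24 mm; leave alone.
- flux_jar: Loose glass jar 48 mm across, 45 mm high; leave alone.
- parts_tray: Loose divided tray 90 x 120 x 25 mm; leave alone.
Things that resemble listed ones, but are neither listed nor needed, are in the scene too. What is shaped like the board but brown or red is not meant.

How it is judged (in metres and radians):
On the way, in this order (a step that is already met when the one before it is completed fails the run):
1. the board lies flat on the bed between the jaws, let go, the pad not yet pushed in (angle between board's own z axis and vertical below 0.1 rad and z of board in the frame of fixture between 0.012 and 0.017 m and y of board in the frame of fixture between -0.015 and 0.015 m and x of board in the frame of fixture between 0.046 and 0.072 m and angle between the x axis of board and the x axis of fixture, either way round below 0.15 rad and value of joint pad below 0.001 m and contact force between the fingers and board below 0.2 N and linear speed of board below 0.02 m/s), for 0.2 s.
2. the wheel has closed the jaw on the board (angle between board's own z axis and vertical below 0.1 rad and z of board in the frame of fixture between 0.012 and 0.017 m and y of board in the frame of fixture between -0.015 and 0.015 m and x of board in the frame of fixture between 0.066 and 0.0735 m and angle between the x axis of board and the x axis of fixture, either way round below 0.08 rad and value of joint pad between 0.002 and 0.0065 m), for 0.2 s.
At the end, for the whole second after the job is handed in: The board lies flat on the bed at rest, released, pressed against the fixed jaw (within about 3 mm), square to it within 0.08 rad and centred within 15 mm across the bed, and the sprung pad is pushed in by 2 to 6.5 mm of its 8 mm (all of step 2 and linear speed of board below 0.01 m/s); the robot touches nothing.
It fails at once if the robot presses on the holder or its wheel with more than 15 N (contact force between any of the fingers, the arm and fixture above 15 N).
It fails at once if the moving jaw or its pad is pushed by hand (more than 2 N) (contact force between any of the fingers, the arm and jaw above 2 N).
It fails at once if the board is squeezed by the moving jaw with more than 14 N (contact force between board and jaw above 14 N).
It fails at once if another loose thing on the bench is moved more than 20 mm (distance of any of screwdriver, mouse, relay_board, heatsink, flux_jar, parts_tray from where it was at the start of the episode above 0.02 m).
It also fails if it takes over 69 s, if anything falls off the work surface, if the arm or the gripper's body presses on something with over 40 N, if the wrist force passes 120 N, or if a joint passes its speed limit or range.

## Working session

There is one attempt and no reset: what is moved stays moved. The work goes in short steps, Python scripts to look and compute and a tool call to move; the robot and the scene stay as the last step left them, time stands still between calls to the robot, and variables do not carry over. Pictures are saved under pics/ and viewed, about 8 in all and at most 12, crops included, and the job is handed in when it is done.

Besides the shell and the picture viewer there is one more tool, called after "Request:" as a command line: name --argument value ..., lists and objects as JSON in quotes. arm_command: Moves the arm, as the interface text tells. Its arguments: {"type":"object","properties":{"commands":{"type":"array"}},"required":["commands"]}

```bash
mkdir -p pics
cat > h.py <<'E'
from plant import *
import numpy as np, cv2
from scipy.spatial.transform import Rotation as R
def ray(s,u,v):
    f=s["frame"].shape[0]/2/np.tan(np.radians(s["fov_y"])/2)
    M=np.array(s["world_to_cam"]);d=M[:3,:3].T@np.array([(u-s["cx"])/f,-(v-s["cy"])/f,-1]);o=-M[:3,:3].T@M[:3,3]
    return o,d
def onz(s,u,v,z):
    o,d=ray(s,u,v);return o+d*(z-o[2])/d[2]
def proj(s,p):
    f=s["frame"].shape[0]/2/np.tan(np.radians(s["fov_y"])/2)
    M=np.array(s["world_to_cam"]);q=M[:3,:3]@np.array(p)+M[:3,3];return s["cx"]-f*q[0]/q[2],s["cy"]+f*q[1]/q[2]
E
python3 - <<'E'
from h import *
import pickle
S={n:snapshot(n) for n in("scene","top","wrist")}
pickle.dump(S,open("s0.pkl","wb"))
cv2.imwrite("pics/top0.png",cv2.resize(S["top"]["frame"],(800,600),interpolation=cv2.INTER_CUBIC))
cv2.imwrite("pics/sc0.png",cv2.resize(S["scene"]["frame"],(800,600),interpolation=cv2.INTER_CUBIC))
for n in S:
    s=S[n];print(n,s["fov_y"],s["cx"],s["cy"],[k for k in s],ray(s,256,192)[0].round(3))
print(get_obs())
E
```

```text
scene 44.14213921730447 249.48755862774502 189.6361397122107 ['frame', 'fov_y', 'cx', 'cy', 'world_to_cam'] [1.354 0.542 1.049]
top 46.3622738057755 261.05706084732054 195.4264891999569 ['frame', 'fov_y', 'cx', 'cy', 'world_to_cam'] [ 0.48  -0.065  1.489]
wrist 71.1764172423306 255.5451880731712 190.45531304378503 ['frame', 'fov_y', 'cx', 'cy', 'world_to_cam'] [0.301 0.608 0.384]
{'clock': 0.15, 'joint_pos': array([ 8.70387894e+01,  2.05795484e+01,  6.46742294e-01, -1.48100846e-02,
       -7.01368845e+01, -1.65079245e+01]), 'qvel': array([-0.03613054, -0.23622075,  0.25901006,  0.01297434, -0.04463834,
        0.04090267]), 'tau': array([-1.02190766e-03, -5.83273315e+01,  2.93290937e+01,  7.00113684e+00,
        8.84098961e-03, -1.07138676e-04]), 'tool_pos': array([0.22486661, 0.63605006, 0.22587209]), 'orientation': array([   5.2101492 ,   89.92893166, -104.26402649]), 'force': array([ 0.17737161, -0.51202377,  0.47605758]), 'moment': array([0.02170854, 0.05396152, 0.04012844]), 'opening': 0.08750009428906291}
```

View pics/top0.png

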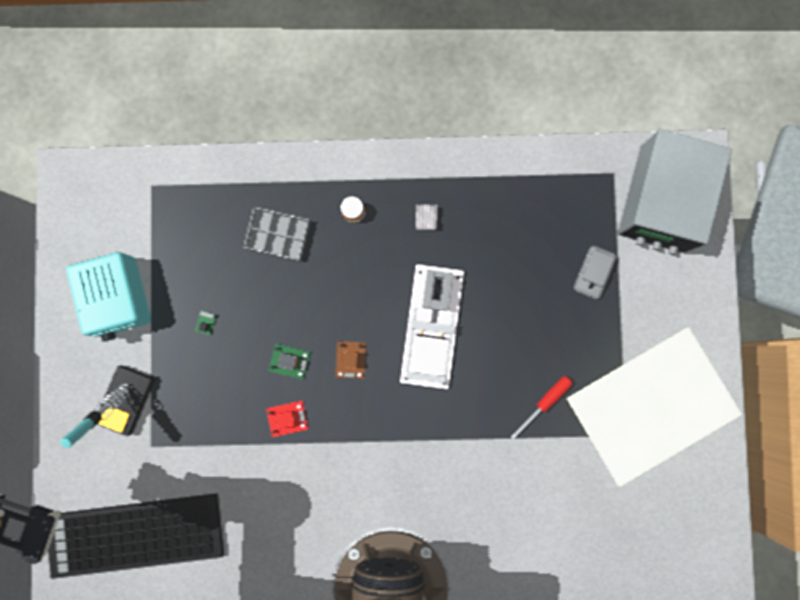

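View pics/sc0.png

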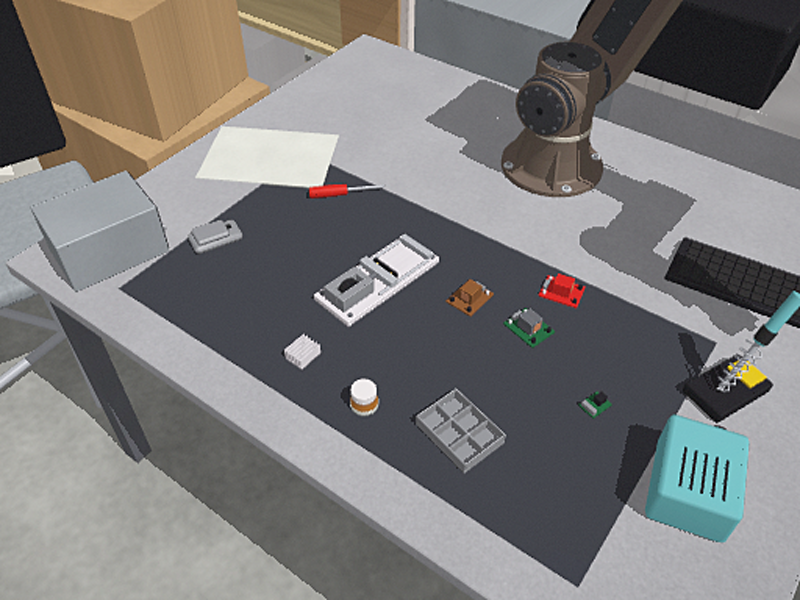

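The top view shows the holder at about (433,326), its wheel housing away from the robot and its fixed jaw at the near end. The green power board is at (290,362), with the brown and red lookalikes at (350,360) and (287,419).

Run:
```python
from h import *
import pickle
S=pickle.load(open("s0.pkl","rb"));s=S["top"];im=s["frame"];hsv=cv2.cvtColor(im,cv2.COLOR_BGR2HSV)
def comps(m,z,name,amin):
    n,l,st,c=cv2.connectedComponentsWithStats(m.astype(np.uint8))
    for i in range(1,n):
        if st[i,4]<amin: continue
        ys,xs=np.nonzero(l==i);pts=np.array([onz(s,x,y,z)[:2] for x,y in zip(xs,ys)],np.float32)
        if not(0.2<pts[:,0].mean()<0.9 and abs(pts[:,1].mean())<.5):continue
        r=cv2.minAreaRect(pts);print(name,st[i],"c",np.round(c[i],1),"world",np.round(r[0],4),np.round(r[1],4),round(r[2],2), np.round(cv2.boxPoints(r),4).tolist())
g=(hsv[...,0]>40)&(hsv[...,0]<85)&(hsv[...,1]>80)&(hsv[...,2]>30)
# fill: close to include the block
comps(cv2.morphologyEx(g.astype(np.uint8),cv2.MORPH_CLOSE,np.ones((9,9))),.004,"green",30)
w=(hsv[...,2]>85)&(hsv[...,1]<60)
comps(cv2.morphologyEx(w.astype(np.uint8),cv2.MORPH_CLOSE,np.ones((5,5))),.014,"white",800)
o=get_obs();print(R.from_euler('xyz',o["orientation"],degrees=True).as_matrix().round(3))
print("tcp in wrist px",proj(S["wrist"],o["tool_pos"]),"cam axis",ray(S["wrist"],256,192))
```

```text
green [125 202  13  12 100] c [131.  207.6] world [0.5548 0.3804] [0.0341 0.0327] 75.63 [[0.5346999764442444, 0.367900013923645], [0.5663999915122986, 0.3598000109195709], [0.5748999714851379, 0.3928999900817871], [0.5432000160217285, 0.4009999930858612]]
green [172 220  27  23 317] c [184.6 230.8] world [0.4736 0.2024] [0.0764 0.0598] 74.59 [[0.43470001220703125, 0.17350000143051147], [0.49230000376701355, 0.15760000050067902], [0.5126000046730042, 0.2312999963760376], [0.45489999651908875, 0.24719999730587006]]
white [     0      0    512    384 164033] c [251.6 183.1] world [ 0.6193 -0.0317] [1.7382 1.2747] 88.75 [[-0.03689999878406525, -0.8866999745368958], [1.2374999523162842, -0.9146000146865845], [1.2755000591278076, 0.823199987411499], [0.0010999999940395355, 0.8511000275611877]]
[[-0.     0.943 -0.333]
 [-0.001 -0.333 -0.943]
 [-1.     0.     0.001]]
tcp in wrist px (np.float64(254.54363646604583), np.float64(236.62384413496073)) cam axis (array([0.30137845, 0.6084887 , 0.38428548]), array([-0.28818334,  0.09901971, -0.95246075]))
```

Request:
arm_command --commands '[0, 38, 32.6, 0, 65, 0, 38, 32.6, 0, 65, 0, 38, 32.6, 0, 65, 0, 38, 32.6, 0, 65, 0, 38, 32.6, 0, 65]'

```text
clock: 0.78
tool_pos: [0.3509, 0.4147, 0.2234]
orientation: [6.8, 89.7, -102.5]
force: [0.5, -1.1, 0.0]
opening: 0.057
```

Request:
arm_command --commands '[0, 38, 32.6, 0, 65, 0, 38, 32.6, 0, 65, 0, 38, 32.6, 0, 65, 10, 30, 25, 0, 65, 10, 20, 15, 0, 65]'

```text
clock: 1.4
tool_pos: [0.4633, 0.2225, 0.2046]
orientation: [19.4, 89.8, -89.9]
force: [0.8, 0.2, -0.2]
opening: 0.0571
```

```bash
cat >> h.py <<'E'
def frame_fit(poly):  # 4-gon world points -> minAreaRect
    return cv2.minAreaRect(np.array(poly,np.float32))
def move_to(o,target,yaw_z):
    """tool-frame mm shift to target, and turn deg about tool x so tool z heading = yaw_z mod 180"""
    T=R.from_euler('xyz',o["orientation"],degrees=True).as_matrix()
    d=T.T@(np.array(target)-o["tool_pos"])*1e3
    h=np.degrees(np.arctan2(T[1,2],T[0,2]));e=(yaw_z-h+90)%180-90
    return d.round(1),"turn",round(-e,2)
E
python3 - <<'E'
from h import *
import pickle
S=pickle.load(open("s0.pkl","rb"));s=S["top"];im=s["frame"]
g=cv2.cvtColor(im,cv2.COLOR_BGR2GRAY);roi=np.zeros_like(g);roi[162:256,248:304]=1
m=((g>110)&(roi>0)).astype(np.uint8)
m=cv2.morphologyEx(m,cv2.MORPH_CLOSE,np.ones((5,5)))
n,l,st,c=cv2.connectedComponentsWithStats(m);i=1+st[1:,4].argmax()
ys,xs=np.nonzero(l==i);r=cv2.minAreaRect(np.array([onz(s,x,y,.014)[:2] for x,y in zip(xs,ys)],np.float32));print("fix",r,st[i])
o=get_obs();print(o["clock"],o["tool_pos"],o["orientation"],o["force"])
print(move_to(o,[.474,.202,.1],74.6))
w=snapshot("wrist");pickle.dump(w,open("w1.pkl","wb"));cv2.imwrite("pics/w1.png",w["frame"])
E
```

```text
fix ((0.5395788550376892, -0.10060200095176697), (0.1072058156132698, 0.25540807843208313), 80.71316528320312) [ 255  169   42   81 2446]
1.4 [0.46333243 0.22246021 0.20458023] [ 19.4067277   89.79174181 -89.85218766] [ 0.80060716  0.15218919 -0.15716254]
(array([104.7,  16.7,  15.4]), 'turn', np.float64(-3.86))
```

View pics/w1.png

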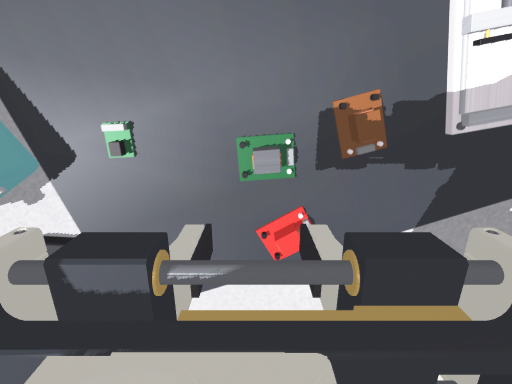

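The wrist view shows the green board at about (266,158), with the block facing the fingers correctly. I'll refine its pose from this view.

Run:
```python
from h import *
import pickle
s=pickle.load(open("w1.pkl","rb"));im=s["frame"];hsv=cv2.cvtColor(im,cv2.COLOR_BGR2HSV)
g=((hsv[...,0]>40)&(hsv[...,0]<85)&(hsv[...,1]>80)).astype(np.uint8)
g=cv2.morphologyEx(g,cv2.MORPH_CLOSE,np.ones((7,7)))
n,l,st,c=cv2.connectedComponentsWithStats(g)
for i in range(1,n):
    if st[i,4]<1000: continue
    ys,xs=np.nonzero(l==i);r=cv2.minAreaRect(np.array([onz(s,x,y,.004)[:2] for x,y in zip(xs,ys)],np.float32));print(st[i],r)
    hull=cv2.fillConvexPoly(np.zeros(g.shape,np.uint8),cv2.convexHull(np.c_[xs,ys].astype(np.int32)),1)
    b=((hsv[...,1]<50)&(hsv[...,2]>60)&(hull>0)).astype(np.uint8)
    n2,l2,st2,c2=cv2.connectedComponentsWithStats(b);print(st2[1:],c2[1:].round(1))
    j=1+st2[1:,4].argmax();ys,xs=np.nonzero(l2==j)
    print("block",cv2.minAreaRect(np.array([onz(s,x,y,.032)[:2] for x,y in zip(xs,ys)],np.float32)))
cv2.imwrite("pics/c.png",cv2.resize(im[125:190,225:310],None,fx=7,fy=7,interpolation=cv2.INTER_CUBIC))
```

```text
[ 236  133   59   48 1608] ((0.47334420680999756, 0.20335200428962708), (0.07592132687568665, 0.060302045196294785), 74.95866394042969)
[[281 133   3   1   3]
 [255 135   1   1   1]
 [268 134   1   1   1]
 [285 139   6   6  27]
 [240 142   5   6  26]
 [236 146   1   2   2]
 [252 146  29  28 706]
 [287 148   8  18 133]
 [237 157   1   2   2]
 [238 167   1   2   2]
 [286 169   6   5  25]
 [242 173   6   5  23]
 [270 179   3   1   3]
 [284 178   3   1   3]
 [256 180   2   1   2]] [[282.  133. ]
 [255.  135. ]
 [268.  134. ]
 [287.6 141.3]
 [242.  144.5]
 [236.  146.5]
 [266.4 159.7]
 [290.2 156.1]
 [237.  157.5]
 [238.  167.5]
 [288.8 170.9]
 [244.6 174.8]
 [271.  179. ]
 [285.  178. ]
 [256.5 180. ]]
block ((0.4752117395401001, 0.20303033292293549), (0.0340544767677784, 0.03323977068066597), 75.12008666992188)
```

View pics/c.png

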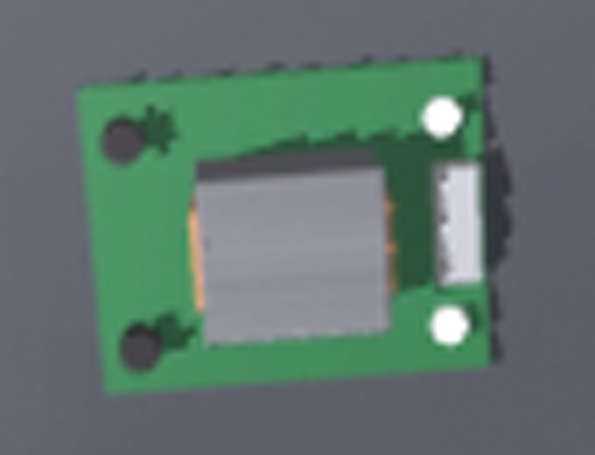

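Both methods agree on the board: (0.473, 0.203), with its y axis heading 75°, and the measured 75.9 x 60.3 mm matches the given size. Approaching it now.

Request:
arm_command --commands '[40, 16, 14.7, -4.2, 65, 50, 0, 0, 0, 65, 50, 0, 0, 0, 65, 0, 0, 0, 0, 65]'

```text
clock: 1.95
tool_pos: [0.475, 0.199, 0.0606]
orientation: [14.2, 89.8, -90.9]
force: [-0.7, -0.8, 1.4]
opening: 0.0572
```

Run:
```python
from h import *
o=get_obs();print(o["tool_pos"],o["force"],move_to(o,[.4735,.2033,.0165],75))
```

```text
[0.47497247 0.19900443 0.06063852] [-0.68499567 -0.76744384  1.41707319] (array([44.1, -2.6, -3.9]), 'turn', np.float64(-0.1))
```

Request:
arm_command --commands '[20, -2.6, -3.9, 0, 65, 18, 0, 0, 0, 65, 5, 0, 0, 0, 65, 0, 0, 0, 0, 65]'

```text
clock: 2.45
tool_pos: [0.4775, 0.2071, 0.0239]
orientation: [107.3, 89.6, 2.3]
force: [0.6, -0.6, 0.6]
opening: 0.0572
```

Run:
```python
from h import *
o=get_obs();print(o["tool_pos"],o["force"],move_to(o,[.4735,.2033,.0165],75))
```

```text
[0.4775214  0.20708892 0.02385231] [ 0.62002635 -0.60456423  0.57768654] (array([ 7.3, -3. ,  4.7]), 'turn', np.float64(0.05))
```

Request:
arm_command --commands '[5, -2, 3, 0, 65, 0, 0, 0, 0, 65, 0, 0, 0, 0, 65]'

```text
clock: 2.82
tool_pos: [0.4758, 0.2055, 0.021]
orientation: [120.9, 89.4, 15.9]
force: [0.2, -0.6, -1.3]
opening: 0.057
```

Run:
```python
from h import *
o=get_obs();print(o["tool_pos"],o["force"],move_to(o,[.4735,.2033,.0165],75))
```

```text
[0.47578477 0.20553242 0.02103263] [ 0.17186176 -0.60127775 -1.34376324] (array([ 4.5, -1.7,  2.8]), 'turn', np.float64(0.07))
```

Request:
arm_command --commands '[6, -2, 3, 0, 65, 0.5, 0, 0, 0, 65]'

```text
clock: 3.08
tool_pos: [0.4729, 0.203, 0.0142]
orientation: [121.6, 89.4, 16.7]
force: [-0.8, 0.2, -0.3]
opening: 0.0568
```

Request:
arm_command --commands '[0, 0, 0, 0, 65]'

```text
clock: 3.2
tool_pos: [0.4729, 0.2029, 0.0141]
orientation: [120.2, 89.4, 15.3]
force: [0.4, -1.3, -0.5]
opening: 0.0569
```

Run:
```python
from h import *
o=get_obs();print(o["tool_pos"],o["force"],move_to(o,[.4735,.2033,.0165],75))
```

```text
[0.47286697 0.20288763 0.01406756] [ 0.36784566 -1.33528351 -0.45221562] (array([-2.4,  0.5, -0.6]), 'turn', np.float64(0.06))
```

Request:
arm_command --commands '[-2.5, 0, 0, 0, 65, 0, 0, 0, 0, 20, 0, 0, 0, 0, 20, 0, 0, 0, 0, 20, 0, 0, 0, 0, 20]'

```text
clock: 3.82
tool_pos: [0.4731, 0.2031, 0.0169]
orientation: [120.9, 89.4, 16.0]
force: [0.7, 0.4, -0.1]
opening: 0.0336
```

Request:
arm_command --commands '[0, 0, 0, 0, 20, -15, 0, 0, 0, 20, -40, 0, 0, 0, 20, -40, 0, 0, 0, 20, 0, 0, 0, 0, 20]'

```text
clock: 4.45
tool_pos: [0.4718, 0.2024, 0.1169]
orientation: [116.9, 89.5, 12.0]
force: [-0.3, -0.0, -1.5]
opening: 0.0339
```

Run:
```python
from h import *
o=get_obs();print(o["tool_pos"],o["force"],o["opening"],R.from_euler('xyz',o["orientation"],degrees=True).as_matrix().round(3))
print(move_to(o,[.478,-.091,.2],81))
```

```text
[0.47183121 0.20240419 0.11689818] [-0.29466883 -0.0479174  -1.49307526] 0.033866553106491955 [[ 0.009  0.966 -0.258]
 [ 0.002 -0.258 -0.966]
 [-1.     0.009 -0.004]]
(array([-83.6,  82.2, 281.6]), 'turn', np.float64(-5.92))
```

Request:
arm_command --commands '[-30, 10, 45, -1, 20, -30, 15, 50, -1, 20, -30, 15, 50, -1, 20, -30, 15, 50, -1, 20, -20, 15, 45, -1, 20]'

```text
clock: 5.08
tool_pos: [0.483, -0.0522, 0.2601]
orientation: [106.3, 89.6, 6.9]
force: [1.4, 0.1, -1.2]
opening: 0.0338
```

Request:
arm_command --commands '[0, 5, 25, 0, 20, 0, 0, 8, 0, 20, 0, 0, 0, 0, 20, 0, 0, 0, 0, 20]'

```text
clock: 5.58
tool_pos: [0.4814, -0.0885, 0.2608]
orientation: [112.6, 89.6, 12.9]
force: [-0.1, 0.7, -1.2]
opening: 0.0337
```

Run:
```python
from h import *
import pickle
o=get_obs();print(o["clock"],o["tool_pos"],o["force"],o["opening"],np.abs(o["qvel"]).max())
w=snapshot("wrist");pickle.dump(w,open("w2.pkl","wb"));cv2.imwrite("pics/w2.png",cv2.resize(w["frame"],(800,600),interpolation=cv2.INTER_CUBIC))
```

```text
5.575 [ 0.48136463 -0.08850322  0.26077905] [-0.09422011  0.66545823 -1.22215999] 0.03371362256378979 0.25417634235788683
```

View pics/w2.png

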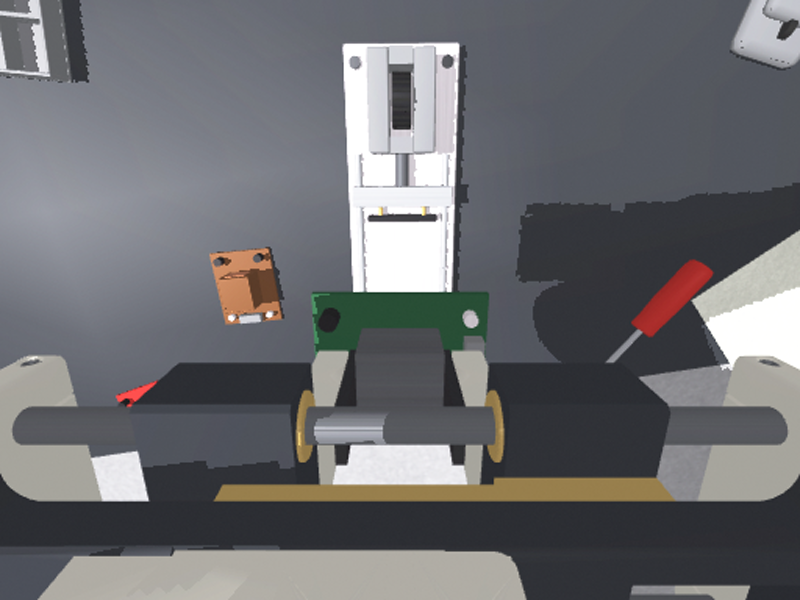

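The wrist view shows the holder clearly: far plate corners at (343,44) and (460,43), slot and wheel at (401,99), pad edge at about (402,218). The held board is level at the bottom. Now I'll fit the plate edges for the holder's pose.

Run:
```python
from h import *
import pickle
s=pickle.load(open("w2.pkl","rb"));g=cv2.GaussianBlur(cv2.cvtColor(s["frame"],cv2.COLOR_BGR2GRAY),(3,3),0).astype(float)
def edge(line,a,b,sgn):  # strongest gradient index
    d=np.diff(line[a:b])*sgn;k=d.argmax()
    if 0<k<len(d)-1:
        q=d[k-1]-2*d[k]+d[k+1];k=k+0.5*(d[k-1]-d[k+1])/q if q else k
    return a+k+.5
L=[onz(s,edge(g[r],212,235,1),r,.014)[:2] for r in range(35,180,3)]
Rr=[onz(s,edge(g[r],282,302,-1),r,.014)[:2] for r in range(35,180,3)]
T=[onz(s,c,edge(g[:,c],20,36,1),.014)[:2] for c in range(226,288,3)]
def fit(P):
    P=np.array(P,np.float32);v=cv2.fitLine(P,cv2.DIST_HUBER,0,.001,.001).ravel();n=np.array([-v[1],v[0]])
    e=(P-v[2:])@n;return v[:2],v[2:],np.abs(e).mean()
for n,P in(("L",L),("R",Rr),("T",T)):
    v,p,e=fit(P);print(n,np.degrees(np.arctan2(v[1],v[0]))%180,p,e)
vl,pl,_=fit(L);vr,pr,_=fit(Rr);vt,pt,_=fit(T)
vx=vl+vr*np.sign(vl@vr);vx/=np.linalg.norm(vx);vx*=-np.sign(vx[0]);vy=np.array([-vx[1],vx[0]])
print("width",abs((pl-pr)@vy),"xhead",np.degrees(np.arctan2(vx[1],vx[0])))
org=vy*(((pl+pr)/2)@vy)+vx*((pt@vx)+.125);print("origin",org)
F=lambda p:((p[:2]-org)@vx*1e3,(p[:2]-org)@vy*1e3)
f=.64
for nm,(u,v),z in(("slot",(401,99),.046),("slotTop",(401,66),.046),("slotBot",(401,133),.046),("houseTL",(368,47),.046),("houseBL",(369,153),.046),("houseTR",(435,47),.046),("houseBR",(434,153),.046),("jawfar",(402,187),.0305),("padface",(402,222),.028)):
    print(nm,np.round(F(onz(s,u*f,v*f,z)),1))
o=get_obs();t=org+vx*.0615;print("target",t,move_to(o,[*t,.1],np.degrees(np.arctan2(vy[1],vy[0]))))
pickle.dump((org,vx,vy),open("fix.pkl","wb"))
```

```text
L 170.76633 [ 0.5734354  -0.05494718] 0.00021783722
R 170.76134 [ 0.5501423  -0.15225826] 0.00012185437
T 80.65236 [ 0.6640028  -0.10862622] 5.9872113e-05
width 0.09978811 xhead 170.76382
origin [ 0.53878605 -0.09986217]
slot [-76.3   0.3]
slotTop [-100.3    0.4]
slotBot [-50.4   0.1]
houseTL [-113.9  -25.5]
houseBL [-34.9 -27. ]
houseTR [-113.5   27.3]
houseBR [-34.4  27.9]
jawfar [-6.3  0.8]
padface [25.2  0.6]
target [ 0.4780834  -0.08999117] (array([160.7,  -4.1,   2.6]), 'turn', np.float64(-0.42))
```

Request:
arm_command --commands '[45, -5, 2.5, -0.4, 20, 50, 0, 0, 0, 20, 45, 0, 0, 0, 20, 20, 0, 0, 0, 20, 0, 0, 0, 0, 20]'

```text
clock: 6.25
tool_pos: [0.4785, -0.0854, 0.097]
orientation: [109.7, 89.5, 10.9]
force: [0.3, 1.1, -1.1]
opening: 0.0337
```

```bash
cat >> h.py <<'E'
import pickle,os
if os.path.exists("fix.pkl"):
    org,vx,vy=pickle.load(open("fix.pkl","rb"))
    HEAD=np.degrees(np.arctan2(vy[1],vy[0]))
    def st(xf,yf,z):
        o=get_obs();p=o["tool_pos"][:2]-org
        print(o["clock"],"fixture xy mm",np.round([p@vx*1e3,p@vy*1e3],1),"z",(o["tool_pos"][2]*1e3).round(1),"F",o["force"].round(1),"op",o["opening"].round(4),move_to(o,[*(org+vx*xf+vy*yf),z],HEAD))
E
python3 -c "from h import *;st(.0625,0,.031)"
```

```text
Traceback (most recent call last):
  File "h.py", line 27, in st
    print(o["clock"],"fixture xy mm",np.round([p@vx*1e3,p@vy*1e3],1),"z",(o["tool_pos"][2]*1e3).round(1),"F",o["force"].round(1),"op",o["opening"].round(4),move_to(o,[*(org+vx*xf+vy*yf),z],HEAD))
                                                                                                                                      ^^^^^^^^^^^^^^^^^^
AttributeError: 'float' object has no attribute 'round'
```

```bash
sed -i 's/o\["opening"\].round(4)/round(o["opening"],4)/' h.py
python3 -c "from h import *;st(.0625,0,.031)"
```

```text
6.25 fixture xy mm [61.8 -4.6] z 97.0 F [ 0.3  1.1 -1.1] op 0.0337 (array([66. , -1.3,  4.8]), 'turn', np.float64(0.41))
```

Request:
arm_command --commands '[20, -1, 4.5, 0.4, 20, 20, 0, 0, 0, 20, 6, 0, 0, 0, 20, 0, 0, 0, 0, 20, 0, 0, 0, 0, 20]'

```text
clock: 6.88
tool_pos: [0.4818, -0.0871, 0.0551]
orientation: [106.7, 89.0, 7.7]
force: [-0.9, -0.1, -1.3]
opening: 0.0337
```

```bash
python3 -c "from h import *;st(.0625,0,.031)"
```

```text
6.875 fixture xy mm [58.3 -3.4] z 55.1 F [-0.9 -0.1 -1.3] op 0.0337 (array([24.1, -4.6,  3.5]), 'turn', np.float64(0.28))
```

Request:
arm_command --commands '[3, -4, 3.5, 0.2, 20, 0, 0, 0, 0, 20, 0, 0, 0, 0, 20]'

```text
clock: 7.25
tool_pos: [0.4777, -0.09, 0.0533]
orientation: [107.1, 88.9, 8.0]
force: [-0.7, -0.7, -0.5]
opening: 0.0337
```

```bash
python3 -c "from h import *;st(.0625,0,.031)
o=get_obs();print(R.from_euler('xyz',o['orientation'],degrees=True).as_matrix()[:,0].round(4))"
```

```text
7.25 fixture xy mm [61.8  0.1] z 53.3 F [-0.7 -0.7 -0.5] op 0.0337 (array([22.2, -1.1,  0. ]), 'turn', np.float64(0.07))
[ 0.019   0.0027 -0.9998]
```

Centred on the bed; descending the last 22 mm gently.

Request:
arm_command --commands '[8, -1.2, 0, 0, 20, 6, -0.3, 0, 0, 20, 0, 0, 0, 0, 20]'

```text
clock: 7.62
tool_pos: [0.4762, -0.0898, 0.038]
orientation: [107.3, 88.9, 8.1]
force: [-0.1, 0.8, -1.2]
opening: 0.0336
```

```bash
python3 -c "from h import *;st(.0625,0,.031)"
```

```text
7.625 fixture xy mm [63.4  0.1] z 38.0 F [-0.1  0.8 -1.2] op 0.0336 (array([ 7. ,  0.8, -0.1]), 'turn', np.float64(0.06))
```

Request:
arm_command --commands '[3.5, 0.5, 0, 0, 20, 0, 0, 0, 0, 20]'

```text
clock: 7.88
tool_pos: [0.4769, -0.0899, 0.0341]
orientation: [107.0, 88.9, 7.8]
force: [-0.2, -1.0, -1.0]
opening: 0.0335
```

Request:
arm_command --commands '[2, 0, 0, 0, 20, 0, 0, 0, 0, 20]'

```text
clock: 8.12
tool_pos: [0.4771, -0.0898, 0.0321]
orientation: [106.9, 88.9, 7.8]
force: [-0.7, -0.1, -1.1]
opening: 0.0335
```

```bash
python3 -c "from h import *;st(.0625,0,.031)"
```

```text
8.125 fixture xy mm [62.5  0. ] z 32.1 F [-0.7 -0.1 -1.1] op 0.0335 (array([ 1.1,  0. , -0. ]), 'turn', np.float64(0.07))
```

Request:
arm_command --commands '[1, 0, 0, 0, 20, 0, 0, 0, 0, 20]'

```text
clock: 8.38
tool_pos: [0.4772, -0.0898, 0.0312]
orientation: [106.9, 88.9, 7.8]
force: [-0.1, 0.2, -1.7]
opening: 0.0338
```

Request:
arm_command --commands '[0.5, 0, 0, 0, 20, 0, 0, 0, 0, 20]'

```text
clock: 8.62
tool_pos: [0.4774, -0.0898, 0.031]
orientation: [106.6, 88.9, 7.5]
force: [-1.6, 0.2, 0.9]
opening: 0.034
```

The force has turned upward, so the board is on the bed. Releasing and rising.

Request:
arm_command --commands '[0, 0, 0, 0, 60, 0, 0, 0, 0, 60, 0, 0, 0, 0, 60]'

```text
clock: 9.0
tool_pos: [0.4776, -0.0898, 0.0311]
orientation: [106.7, 88.9, 7.6]
force: [0.6, 0.4, -0.7]
opening: 0.0522
```

Request:
arm_command --commands '[-20, 0, 0, 0, 60, -50, 0, 0, 0, 60, -50, 20, 0, 0, 60, -40, 30, 0, 0, 0, 0, 0, 0, 0, 0]'

```text
clock: 9.62
tool_pos: [0.5244, -0.0986, 0.1965]
orientation: [104.8, 89.0, 5.7]
force: [0.3, -0.1, -0.5]
opening: 0.0378
```

Run:
```python
from h import *
st(-.0755,0,.10)
w=snapshot("wrist");cv2.imwrite("pics/w3.png",w["frame"])
p=lambda x,y,z:np.round(proj(w,[*(org+vx*x+vy*y),z]),0)
print("fixedjaw",p(.1,0,.028),"bed corner board",[p(.0625+a*.03,b*.038,.018) for a in(-1,1) for b in(-1,1)])
```

```text
9.625 fixture xy mm [14.4  1.1] z 196.5 F [ 0.3 -0.1 -0.5] op 0.0378 (array([98.1, 88.2, -0.5]), 'turn', np.float64(0.1))
fixedjaw [255. 238.] bed corner board [array([226., 188.]), array([284., 188.]), array([227., 230.]), array([283., 230.])]
```

View pics/w3.png

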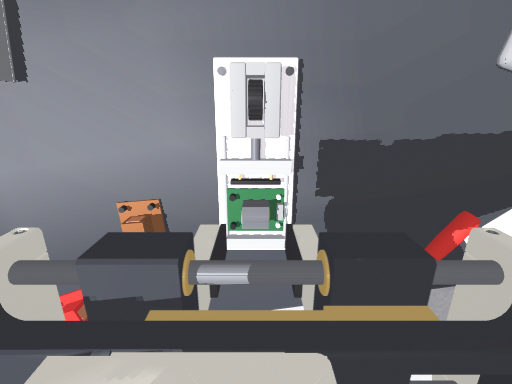

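The board lies flat and square between the jaws: its corners at about (226,188) and (284,230) match the projected ones. Now to a point above the wheel, gripper shut and offset so one finger covers the wheel.

Request:
arm_command --commands '[0, 50, 4, 0, 0, 0, 45, 4, 0, 0, 50, 0, 0, 0, 0, 45, 0, 0, 0, 0, 0, 0, 0, 0, 0]'

```text
clock: 10.3
tool_pos: [0.6126, -0.1214, 0.0925]
orientation: [128.4, 89.6, 29.2]
force: [-0.7, 1.0, 0.8]
opening: 0.0003
```

```bash
python3 -c "from h import *;st(-.084,.009,.062)
o=get_obs();print(o['joint_pos'].round(1),R.from_euler('xyz',o['orientation'],degrees=True).as_matrix().round(3))"
```

```text
10.3 fixture xy mm [-76.3   9.4] z 92.5 F [-0.7  1.   0.8] op 0.0003 (array([30.5,  7.5, -0.3]), 'turn', np.float64(0.03))
[  6.6  22.2 -15.8  -0.2 -51.7  74.3] [[ 0.006  0.987 -0.16 ]
 [ 0.003 -0.16  -0.987]
 [-1.     0.005 -0.004]]
```

Request:
arm_command --commands '[12, 7, 0, 0, 0, 10, 0, 0, 0, 0, 0, 0, 0, 0, 0, 0, 0, 0, 0, 0]'

```text
clock: 10.8
tool_pos: [0.6217, -0.1223, 0.0732]
orientation: [115.1, 89.4, 16.0]
force: [-0.1, -0.1, -0.1]
opening: 0.0004
```

```bash
python3 -c "from h import *;st(-.084,.009,.062)"
```

```text
10.8 fixture xy mm [-85.5   8.8] z 73.2 F [-0.1 -0.1 -0.1] op 0.0004 (array([11.2, -1.6,  0.2]), 'turn', np.float64(0.09))
```

Request:
arm_command --commands '[7, -1.5, 0, 0, 0, 3, 0, 0, 0, 0, 0, 0, 0, 0, 0]'

```text
clock: 11.18
tool_pos: [0.6208, -0.1219, 0.0639]
orientation: [113.1, 89.3, 14.0]
force: [-0.1, 0.3, 0.7]
opening: 0.0003
```

Request:
arm_command --commands '[1.5, 0, 0, 0, 0, 0, 0, 0, 0, 0]'

```text
clock: 11.42
tool_pos: [0.6208, -0.1219, 0.0624]
orientation: [113.0, 89.3, 13.8]
force: [0.2, -0.3, 0.5]
opening: 0.0006
```

```bash
python3 -c "from h import *;st(-.084,.009,.062)"
```

```text
11.425 fixture xy mm [-84.5   8.6] z 62.4 F [ 0.2 -0.3  0.5] op 0.0006 (array([ 0.4, -0.5,  0.4]), 'turn', np.float64(0.09))
```

Request:
arm_command --commands '[2, 0, 0, 0, 0, 1, 0, 0, 0, 0, 0, 0, 0, 0, 0]'

```text
clock: 11.8
tool_pos: [0.6209, -0.122, 0.0592]
orientation: [112.8, 89.2, 13.6]
force: [0.8, -0.2, -0.4]
opening: 0.0003
```

Request:
arm_command --commands '[1, 0, 0, 0, 0, 0, 0, 0, 0, 0]'

```text
clock: 12.05
tool_pos: [0.621, -0.122, 0.0581]
orientation: [112.7, 89.3, 13.6]
force: [0.4, 0.0, 0.0]
opening: 0.0005
```

Request:
arm_command --commands '[1.2, 0, 0, 0, 0, 0, 0, 0, 0, 0]'

```text
clock: 12.3
tool_pos: [0.621, -0.122, 0.0569]
orientation: [112.7, 89.2, 13.5]
force: [0.1, -0.0, 0.0]
opening: 0.0006
```

Request:
arm_command --commands '[1.2, 0, 0, 0, 0, 0, 0, 0, 0, 0]'

```text
clock: 12.55
tool_pos: [0.621, -0.122, 0.0556]
orientation: [112.8, 89.2, 13.6]
force: [-0.3, 0.0, -0.4]
opening: 0.0005
```

Request:
arm_command --commands '[1.2, 0, 0, 0, 0, 0, 0, 0, 0, 0]'

```text
clock: 12.8
tool_pos: [0.621, -0.122, 0.0543]
orientation: [112.7, 89.2, 13.5]
force: [-0.3, -0.9, -0.1]
opening: 0.0005
```

Request:
arm_command --commands '[1.2, 0, 0, 0, 0, 0, 0, 0, 0, 0]'

```text
clock: 13.05
tool_pos: [0.6212, -0.1219, 0.0531]
orientation: [112.3, 89.2, 13.2]
force: [-0.2, 0.7, 0.3]
opening: 0.0005
```

Request:
arm_command --commands '[1, -2, 0, 0, 0, 0, 0, 0, 0, 0]'

```text
clock: 13.3
tool_pos: [0.6204, -0.1217, 0.0529]
orientation: [109.2, 89.1, 10.1]
force: [0.8, -0.6, 1.7]
opening: 0.0002
```

Request:
arm_command --commands '[1, 0, 0, 0, 0, 0, 0, 0, 0, 0]'

```text
clock: 13.55
tool_pos: [0.6207, -0.1218, 0.0524]
orientation: [108.2, 89.1, 9.1]
force: [-0.3, -0.1, 3.0]
opening: 0.0002
```

```bash
python3 -c "from h import *;st(-.084,.009,.052)"
```

```text
13.55 fixture xy mm [-84.4   8.5] z 52.4 F [-0.3 -0.1  3. ] op 0.0002 (array([ 0.4, -0.4,  0.5]), 'turn', np.float64(0.14))
```

Request:
arm_command --commands '[1, 0, 0, 0, 0]'

```text
clock: 13.68
tool_pos: [0.6208, -0.1218, 0.0517]
orientation: [107.7, 89.0, 8.6]
force: [-0.7, 0.3, 5.4]
opening: 0.0001
```

Request:
arm_command --commands '[0, 0, 0, 0, 0]'

```text
clock: 13.8
tool_pos: [0.6208, -0.1218, 0.0519]
orientation: [107.4, 89.0, 8.3]
force: [-0.1, 0.5, 5.4]
opening: 0.0006
```

Request:
arm_command --commands '[1, 0, 0, 0, 0, 0.3, -3, 0, 0, 0]'

```text
clock: 14.05
tool_pos: [0.6194, -0.1215, 0.0518]
orientation: [104.8, 88.9, 5.7]
force: [3.8, -1.8, 4.9]
opening: 0.0007
```

Request:
arm_command --commands '[0.8, -3, 0, 0, 0]'

```text
clock: 14.18
tool_pos: [0.6184, -0.1213, 0.0521]
orientation: [102.6, 88.6, 3.6]
force: [3.1, -1.8, 5.4]
opening: 0.0004
```

Request:
arm_command --commands '[1.2, -4, 0, 0, 0]'

```text
clock: 14.3
tool_pos: [0.6166, -0.1209, 0.052]
orientation: [100.8, 88.4, 1.9]
force: [3.0, -2.7, 7.0]
opening: 0.0004
```

```bash
python3 -c "from h import *;st(-.066,.009,.052)
o=get_obs();print(R.from_euler('xyz',o['orientation'],degrees=True).as_matrix().round(3))"
```

```text
14.3 fixture xy mm [-80.2   8.3] z 52.0 F [ 3.  -2.7  7. ] op 0.0004 (array([ -0.4, -14.2,   0.6]), 'turn', np.float64(0.28))
[[ 0.028  0.987 -0.156]
 [ 0.001 -0.156 -0.988]
 [-1.     0.027 -0.005]]
```

Request:
arm_command --commands '[1.2, -6, 0, 0, 0]'

```text
clock: 14.42
tool_pos: [0.6132, -0.1204, 0.052]
orientation: [99.2, 88.1, 0.3]
force: [3.0, -2.9, 7.6]
opening: 0.0006
```

Request:
arm_command --commands '[0.9, -6, 0.3, 0, 0]'

```text
clock: 14.55
tool_pos: [0.6097, -0.1199, 0.0525]
orientation: [98.4, 87.8, -0.5]
force: [3.9, -1.0, 5.9]
opening: 0.0006
```

Request:
arm_command --commands '[0.9, -6, 0.3, 0, 0]'

```text
clock: 14.68
tool_pos: [0.6063, -0.1194, 0.0528]
orientation: [97.9, 87.5, -0.9]
force: [3.4, -1.5, 6.5]
opening: 0.0001
```

```bash
python3 -c "from h import *;st(-.066,.009,.052)
o=get_obs();print(R.from_euler('xyz',o['orientation'],degrees=True).as_matrix().round(3))"
```

```text
14.675 fixture xy mm [-69.8   8.5] z 52.8 F [ 3.4 -1.5  6.5] op 0.0001 (array([ 0.7, -3.8,  0.5]), 'turn', np.float64(0.43))
[[ 0.043  0.987 -0.153]
 [-0.001 -0.153 -0.988]
 [-0.999  0.042 -0.006]]
```

Request:
arm_command --commands '[0.8, -6, 0.3, 0, 0]'

```text
clock: 14.8
tool_pos: [0.6025, -0.1188, 0.0531]
orientation: [97.8, 87.3, -1.0]
force: [3.5, -0.9, 5.4]
opening: 0.0004
```

Request:
arm_command --commands '[-8, 0, 0, 0, 0, 0, 0, 0, 0, 0]'

```text
clock: 15.05
tool_pos: [0.6011, -0.1186, 0.061]
orientation: [98.2, 87.4, -0.6]
force: [0.4, -1.0, 0.2]
opening: 0.0004
```

Run:
```python
from h import *
st(-.084,.009,.053)
o=get_obs();print(R.from_euler('xyz',o['orientation'],degrees=True).as_matrix()[2].round(3))
w=snapshot("wrist");t=snapshot("top")
cv2.imwrite("pics/w4.png",w["frame"])
for x in(-.0063,0,.01):print(x,np.round(proj(w,[*(org+vx*x),.0305])),np.round(proj(t,[*(org+vx*x),.0305]),1))
```

```text
15.05 fixture xy mm [-64.5   8.5] z 61.0 F [ 0.4 -1.   0.2] op 0.0004 (array([ 8.9, 19.1,  0.7]), 'turn', np.float64(0.45))
[-0.999  0.045 -0.007]
-0.0063 [244. 286.] [276.2 206.6]
0 [244. 293.] [275.9 208.5]
0.01 [244. 303.] [275.5 211.5]
```

View pics/w4.png

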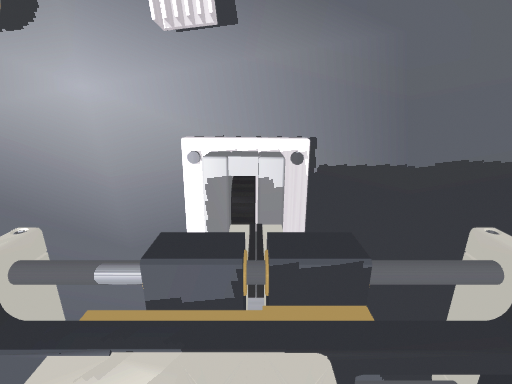

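Request:
arm_command --commands '[0, 12, 0.5, -0.4, 0, 0, 6, 0, 0, 0, 0, 0, 0, 0, 0, 0, 0, 0, 0, 0]'

```text
clock: 15.65
tool_pos: [0.6191, -0.1222, 0.0596]
orientation: [97.6, 87.6, -0.8]
force: [0.3, 0.5, 0.1]
opening: 0.0
```

```bash
python3 -c "from h import *;st(-.084,.009,.0555)
o=get_obs();print(R.from_euler('xyz',o['orientation'],degrees=True).as_matrix()[2].round(3))"
```

```text
15.65 fixture xy mm [-82.9   9.2] z 59.6 F [0.3 0.5 0.1] op 0.0 (array([ 4.1,  0.9, -0.2]), 'turn', np.float64(0.84))
[-0.999  0.041 -0.006]
```

Request:
arm_command --commands '[3.5, 0, 0, 0.8, 0, 0, 0, 0, 0, 0]'

```text
clock: 15.9
tool_pos: [0.6189, -0.1222, 0.0557]
orientation: [98.6, 87.6, -0.7]
force: [0.5, -0.0, 0.4]
opening: 0.0006
```

Request:
arm_command --commands '[1, 0, 0, 0, 0, 0, 0, 0, 0, 0]'

```text
clock: 16.15
tool_pos: [0.6191, -0.1222, 0.0551]
orientation: [98.4, 87.6, -0.9]
force: [0.0, -0.3, 1.3]
opening: 0.0002
```

Request:
arm_command --commands '[1.3, 0, 0, 0, 0, 1.2, 0, 0, 0, 0]'

```text
clock: 16.4
tool_pos: [0.6197, -0.1224, 0.0536]
orientation: [97.9, 87.5, -1.3]
force: [-0.9, 0.7, 7.2]
opening: 0.0009
```

Request:
arm_command --commands '[1.0, -4, 0, 0, 0]'

```text
clock: 16.52
tool_pos: [0.6178, -0.1219, 0.0538]
orientation: [97.4, 87.3, -1.8]
force: [3.1, -2.1, 7.5]
opening: 0.0005
```

Request:
arm_command --commands '[1.0, -6, 0.2, 0, 0]'

```text
clock: 16.65
tool_pos: [0.6147, -0.1214, 0.0542]
orientation: [96.9, 87.0, -2.2]
force: [3.4, -1.8, 6.6]
opening: 0.0006
```

Request:
arm_command --commands '[0.8, -6, 0.2, 0, 0]'

```text
clock: 16.77
tool_pos: [0.6113, -0.1209, 0.0547]
orientation: [96.6, 86.7, -2.5]
force: [3.6, -2.5, 5.5]
opening: -0.0001
```

Request:
arm_command --commands '[1.5, -6, 0.4, 0, 0]'

```text
clock: 16.9
tool_pos: [0.6081, -0.1204, 0.0546]
orientation: [96.5, 86.4, -2.6]
force: [3.1, -1.4, 6.6]
opening: 0.0005
```

Request:
arm_command --commands '[1.2, -6, 0.4, 0, 0]'

```text
clock: 17.02
tool_pos: [0.6049, -0.1199, 0.0548]
orientation: [96.4, 86.0, -2.5]
force: [2.7, -0.5, 6.6]
opening: 0.0005
```

```bash
python3 -c "from h import *;st(-.066,.009,.0555)
o=get_obs();print(R.from_euler('xyz',o['orientation'],degrees=True).as_matrix()[2].round(3))"
```

```text
17.025 fixture xy mm [-68.5   9.1] z 54.8 F [ 2.7 -0.5  6.6] op 0.0005 (array([-0.9, -2.4, -0.2]), 'turn', np.float64(0.29))
[-0.998  0.069 -0.008]
```

Request:
arm_command --commands '[1.0, -5, 0.2, 0, 0]'

```text
clock: 17.15
tool_pos: [0.6024, -0.1193, 0.055]
orientation: [96.4, 85.7, -2.5]
force: [2.3, -1.9, 3.9]
opening: 0.0005
```

Request:
arm_command --commands '[-10, 0, 0, 0, 0, -50, -20, 0, 0, 0, -60, -50, 0, 0, 0, -50, -60, 0, 0, 0, 0, -10, 0, 0, 0]'

```text
clock: 17.77
tool_pos: [0.472, -0.1002, 0.1985]
orientation: [96.4, 85.9, -2.6]
force: [0.6, 0.1, -0.9]
opening: 0.0005
```

Request:
arm_command --commands '[0, 0, 0, 0, 0]'

```text
clock: 17.9
tool_pos: [0.4715, -0.1, 0.1989]
orientation: [96.9, 85.9, -2.1]
force: [0.7, -0.6, 0.3]
opening: -0.0001
```

Run:
```python
from h import *
st(-.084,.009,.062)
o=get_obs();print(R.from_euler('xyz',o['orientation'],degrees=True).as_matrix()[2].round(3))
w=snapshot("wrist");pickle.dump(w,open("w5.pkl","wb"))
cv2.imwrite("pics/w5.png",w["frame"])
for x in(-.0063,.01,.1):print(x,np.round(proj(w,[*(org+vx*x),.0305])))
```

```text
17.9 fixture xy mm [66.4 11. ] z 198.9 F [ 0.7 -0.6  0.3] op -0.0001 (array([1.472e+02, 1.403e+02, 1.000e-01]), 'turn', np.float64(0.33))
[-0.997  0.071 -0.009]
-0.0063 [248. 124.]
0.01 [248. 138.]
0.1 [248. 209.]
```

View pics/w5.png

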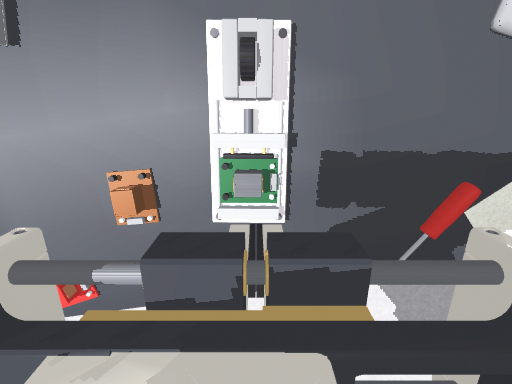

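The jaw's rear edge is now at about row 134, so it has moved about 11 mm. The board (222–279, 158–205) is flat, just touching the pad, with a gap to the fixed jaw at row 208. I'll measure the edges exactly.

```bash
cat > jaw.py <<'E'
from h import *
def jaw(w,verbose=True):
    g=cv2.GaussianBlur(cv2.cvtColor(w["frame"],cv2.COLOR_BGR2GRAY),(3,3),0).astype(float)
    hsv=cv2.cvtColor(w["frame"],cv2.COLOR_BGR2HSV);X=[]
    for y in list(np.arange(-.024,-.010,.002))+list(np.arange(.010,.024,.002)):
        xs=np.arange(-.015,.022,.0002)
        uv=np.array([proj(w,[*(org+vx*x+vy*y),.0305]) for x in xs],np.float32)
        l=cv2.remap(g.astype(np.float32),uv[:,:1],uv[:,1:],cv2.INTER_LINEAR).ravel()
        l=cv2.GaussianBlur(l[:,None],(1,9),0).ravel();d=np.diff(l);k=np.abs(d).argmax();X.append((xs[k]*1e3,d[k]))
    print("jaw rear x mm:",[(round(a,1),round(b,1)) for a,b in X])
    m=((hsv[...,0]>40)&(hsv[...,0]<85)&(hsv[...,1]>80)).astype(np.uint8)
    n,lab,stt,c=cv2.connectedComponentsWithStats(cv2.morphologyEx(m,cv2.MORPH_CLOSE,np.ones((7,7))))
    for i in range(1,n):
        if stt[i,4]<800: continue
        ys,xs=np.nonzero(lab==i)
        P=np.array([[((onz(w,x,y,.018)[:2]-org)@vx)*1e3,((onz(w,x,y,.018)[:2]-org)@vy)*1e3] for x,y in zip(xs,ys)],np.float32)
        print("board rect in fixture mm",cv2.minAreaRect(P))
if __name__=="__main__":
    import sys;jaw(pickle.load(open(sys.argv[1],"rb")))
E
python3 jaw.py w2.pkl; python3 jaw.py w5.pkl
```

```text
jaw rear x mm: [(np.float64(18.0), np.float32(-11.1)), (np.float64(18.0), np.float32(-11.7)), (np.float64(18.2), np.float32(-10.8)), (np.float64(18.0), np.float32(-7.7)), (np.float64(17.0), np.float32(-7.5)), (np.float64(16.8), np.float32(-8.9)), (np.float64(16.8), np.float32(-11.4)), (np.float64(17.0), np.float32(-12.8)), (np.float64(17.0), np.float32(-12.9)), (np.float64(17.0), np.float32(-13.0)), (np.float64(17.0), np.float32(-12.7)), (np.float64(17.2), np.float32(-10.5)), (np.float64(18.4), np.float32(-9.0)), (np.float64(17.2), np.float32(-7.1))]
board rect in fixture mm ((129.03948974609375, -2.7211151123046875), (177.83724975585938, 66.38780975341797), 89.63104248046875)
jaw rear x mm: [(np.float64(3.0), np.float32(-2.2)), (np.float64(3.0), np.float32(-2.2)), (np.float64(3.2), np.float32(-2.5)), (np.float64(2.4), np.float32(-2.8)), (np.float64(2.2), np.float32(-3.7)), (np.float64(2.2), np.float32(-3.6)), (np.float64(21.0), np.float32(-2.0)), (np.float64(4.4), np.float32(3.9)), (np.float64(4.6), np.float32(3.7)), (np.float64(2.0), np.float32(-3.3)), (np.float64(2.0), np.float32(-4.0)), (np.float64(2.2), np.float32(-2.4)), (np.float64(2.8), np.float32(-2.2)), (np.float64(2.8), np.float32(-3.0))]
board rect in fixture mm ((65.02232360839844, 0.13168716430664062), (58.740135192871094, 75.45685577392578), 0.3990479111671448)
```

Request:
arm_command --commands '[0, 45, 0, 0.3, 0, 20, 50, 0, 0, 0, 45, 38, -1, 0, 0, 45, 2, 0, 0, 0, 15, 0, 0, 0, 0]'

```text
clock: 18.58
tool_pos: [0.6219, -0.123, 0.0744]
orientation: [95.5, 86.2, -3.7]
force: [0.0, 0.2, -0.6]
opening: 0.0005
```

Request:
arm_command --commands '[0, 0, 0, 0, 0, 0, 0, 0, 0, 0]'

```text
clock: 18.82
tool_pos: [0.6219, -0.1234, 0.0736]
orientation: [94.6, 86.4, -4.7]
force: [-0.3, -0.5, 0.1]
opening: 0.0006
```

```bash
python3 -c "from h import *;st(-.083,.009,.059)
o=get_obs();print(R.from_euler('xyz',o['orientation'],degrees=True).as_matrix()[2].round(3))"
```

```text
18.825 fixture xy mm [-85.8   9.9] z 73.6 F [-0.3 -0.5  0.1] op 0.0006 (array([14.4, -3.7, -0.8]), 'turn', np.float64(0.03))
[-0.998  0.063 -0.005]
```

Request:
arm_command --commands '[8, -3, -0.7, 0, 0, 4, 0, 0, 0, 0, 0, 0, 0, 0, 0]'

```text
clock: 19.2
tool_pos: [0.6211, -0.1217, 0.0648]
orientation: [95.4, 86.0, -3.8]
force: [0.1, -0.4, -0.1]
opening: 0.0001
```

```bash
python3 -c "from h import *;st(-.083,.009,.059)"
```

```text
19.2 fixture xy mm [-84.8   8.4] z 64.8 F [ 0.1 -0.4 -0.1] op 0.0001 (array([ 5.6, -2.2,  0.7]), 'turn', np.float64(0.07))
```

Request:
arm_command --commands '[5, -1.5, 0.5, 0, 0, 0, 0, 0, 0, 0]'

```text
clock: 19.45
tool_pos: [0.62, -0.122, 0.0601]
orientation: [95.6, 86.0, -3.6]
force: [-0.3, -0.4, -0.3]
opening: 0.0006
```

Request:
arm_command --commands '[1.2, 0, 0, 0, 0, 0, 0, 0, 0, 0]'

```text
clock: 19.7
tool_pos: [0.6202, -0.122, 0.0589]
orientation: [95.5, 86.0, -3.6]
force: [0.2, -0.3, -0.5]
opening: 0.0003
```

Request:
arm_command --commands '[1.2, 0, 0, 0, 0, 0, 0, 0, 0, 0]'

```text
clock: 19.95
tool_pos: [0.6204, -0.1221, 0.0576]
orientation: [95.5, 86.0, -3.7]
force: [0.9, -0.3, 0.1]
opening: 0.0002
```

Request:
arm_command --commands '[1.2, 0, 0, 0, 0, 0, 0, 0, 0, 0]'

```text
clock: 20.2
tool_pos: [0.6208, -0.1222, 0.0568]
orientation: [95.3, 85.9, -3.8]
force: [0.3, 1.0, 2.5]
opening: 0.0003
```

Request:
arm_command --commands '[1.3, 0, 0, 0, 0, 1.0, 0, 0, 0, 0]'

```text
clock: 20.45
tool_pos: [0.6216, -0.1223, 0.0556]
orientation: [95.2, 85.8, -3.9]
force: [-1.6, 0.4, 7.7]
opening: 0.0005
```

Request:
arm_command --commands '[1.0, -5, 0.1, 0, 0]'

```text
clock: 20.58
tool_pos: [0.6191, -0.1217, 0.0557]
orientation: [95.0, 85.6, -4.0]
force: [3.1, -1.6, 8.0]
opening: 0.0004
```

Request:
arm_command --commands '[0.8, -6, 0.2, 0, 0]'

```text
clock: 20.7
tool_pos: [0.6159, -0.1212, 0.0561]
orientation: [94.9, 85.3, -4.1]
force: [3.0, -1.9, 6.9]
opening: 0.0008
```

Request:
arm_command --commands '[1.0, -6, 0.2, 0, 0]'

```text
clock: 20.82
tool_pos: [0.6125, -0.1206, 0.0563]
orientation: [94.9, 85.0, -4.1]
force: [2.8, -2.2, 5.4]
opening: 0.0008
```

Request:
arm_command --commands '[1.5, -6, 0.4, 0, 0]'

```text
clock: 20.95
tool_pos: [0.6092, -0.1201, 0.0559]
orientation: [94.9, 84.7, -4.0]
force: [2.8, -1.1, 6.4]
opening: 0.0002
```

Request:
arm_command --commands '[1.4, -6, 0.4, 0, 0]'

```text
clock: 21.08
tool_pos: [0.6059, -0.1196, 0.0557]
orientation: [94.9, 84.4, -3.9]
force: [2.5, -1.4, 7.1]
opening: 0.0004
```

Request:
arm_command --commands '[1.0, -4, 0.2, 0, 0]'

```text
clock: 21.2
tool_pos: [0.6043, -0.1193, 0.0559]
orientation: [95.0, 84.1, -3.8]
force: [2.4, -1.7, 6.5]
opening: 0.0006
```

Request:
arm_command --commands '[-10, 0, 0, 0, 0, -50, -20, 0, 0, 0, -60, -50, 0, 0, 0, -50, -55, 0, 0, 0, 0, -10, 0, 0, 0]'

```text
clock: 21.82
tool_pos: [0.4714, -0.1, 0.1975]
orientation: [95.0, 84.3, -3.8]
force: [0.8, 0.4, -0.7]
opening: 0.0005
```

Request:
arm_command --commands '[0, 0, 0, 0, 0]'

```text
clock: 21.95
tool_pos: [0.4708, -0.0999, 0.1978]
orientation: [95.4, 84.3, -3.5]
force: [0.1, 0.2, 0.5]
opening: 0.0008
```

Run:
```python
from h import *
from jaw import jaw
st(-.083,.009,.062)
o=get_obs();print(R.from_euler('xyz',o['orientation'],degrees=True).as_matrix()[2].round(3))
w=snapshot("wrist");pickle.dump(w,open("w6.pkl","wb"))
jaw(w)
im=w["frame"];cv2.imwrite("pics/w6.png",cv2.resize(im[90:250,190:310],None,fx=4,fy=4,interpolation=cv2.INTER_CUBIC)[:600])
for x in(-.0063,.01,.1):print(x,np.round((np.array(proj(w,[*(org+vx*x),.0305]))-[190,90])*4))
```

```text
21.95 fixture xy mm [67.1 10.9] z 197.8 F [0.1 0.2 0.5] op 0.0008 (array([150. , 135.9,   0.5]), 'turn', np.float64(0.42))
[-0.995  0.099 -0.009]
jaw rear x mm: [(np.float64(7.4), np.float32(-3.3)), (np.float64(7.4), np.float32(-3.3)), (np.float64(7.4), np.float32(-2.1)), (np.float64(7.4), np.float32(-1.0)), (np.float64(7.4), np.float32(-0.9)), (np.float64(7.4), np.float32(-1.9)), (np.float64(7.2), np.float32(-3.3)), (np.float64(8.6), np.float32(3.3)), (np.float64(8.4), np.float32(1.8)), (np.float64(-0.8), np.float32(-0.5)), (np.float64(8.0), np.float32(-0.3)), (np.float64(7.0), np.float32(-1.4)), (np.float64(7.0), np.float32(-2.5)), (np.float64(7.0), np.float32(-2.5))]
board rect in fixture mm ((70.2594985961914, 0.2848052978515625), (75.01528930664062, 58.99440002441406), 89.41482543945312)
-0.0063 [232. 151.]
0.01 [231. 206.]
0.1 [231. 489.]
```

View pics/w6.png

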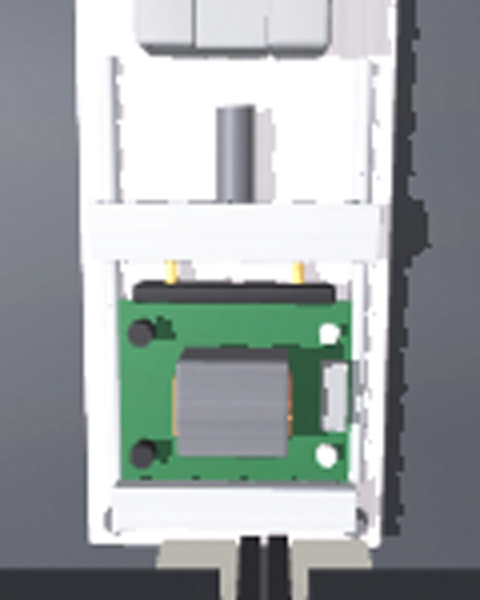

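The board now rests against the fixed jaw (bottom edge at row 482), with the pad just touching it and still about free. About 4 mm more jaw travel is needed, roughly 12 mm of rim.

Request:
arm_command --commands '[0, 45, 0, 0.3, 0, 20, 50, 0, 0, 0, 45, 34, -1, 0, 0, 45, 2, 0, 0, 0, 15, 0, 0, 0, 0]'

```text
clock: 22.62
tool_pos: [0.6205, -0.1223, 0.077]
orientation: [94.4, 84.6, -4.7]
force: [-0.1, 0.8, -0.1]
opening: 0.0003
```

Request:
arm_command --commands '[0, 0, 0, 0, 0, 0, 0, 0, 0, 0]'

```text
clock: 22.88
tool_pos: [0.6204, -0.1227, 0.0761]
orientation: [93.7, 84.8, -5.4]
force: [-0.3, 0.7, 0.4]
opening: 0.0006
```

```bash
python3 -c "from h import *;st(-.082,.009,.0605)"
```

```text
22.875 fixture xy mm [-84.2   9.5] z 76.1 F [-0.3  0.7  0.4] op 0.0006 (array([15.3, -3.6, -0.4]), 'turn', np.float64(0.12))
```

Request:
arm_command --commands '[8, -3, -0.4, 0, 0, 4, 0, 0, 0, 0, 0, 0, 0, 0, 0]'

```text
clock: 23.25
tool_pos: [0.6199, -0.1215, 0.0672]
orientation: [94.4, 84.4, -4.7]
force: [-0.3, 0.2, -0.4]
opening: 0.0006
```

```bash
python3 -c "from h import *;st(-.082,.009,.0605)"
```

```text
23.25 fixture xy mm [-83.5   8.3] z 67.2 F [-0.3  0.2 -0.4] op 0.0006 (array([ 6.5, -2.2,  0.7]), 'turn', np.float64(0.16))
```

Request:
arm_command --commands '[5, -1.5, 0.5, 0, 0, 0, 0, 0, 0, 0]'

```text
clock: 23.5
tool_pos: [0.619, -0.1217, 0.0625]
orientation: [94.5, 84.4, -4.6]
force: [-0.1, 0.1, 1.2]
opening: 0.0006
```

Request:
arm_command --commands '[1.2, 0, 0, 0, 0, 0, 0, 0, 0, 0]'

```text
clock: 23.75
tool_pos: [0.6192, -0.1217, 0.0613]
orientation: [94.5, 84.4, -4.6]
force: [-0.6, -1.2, -0.3]
opening: 0.0004
```

Request:
arm_command --commands '[1.2, 0, 0, 0, 0, 0, 0, 0, 0, 0]'

```text
clock: 24.0
tool_pos: [0.6193, -0.1218, 0.06]
orientation: [94.5, 84.4, -4.6]
force: [-0.7, -0.8, 0.1]
opening: -0.0
```

Request:
arm_command --commands '[1.2, 0, 0, 0, 0, 0, 0, 0, 0, 0]'

```text
clock: 24.25
tool_pos: [0.6196, -0.1218, 0.0587]
orientation: [94.4, 84.4, -4.6]
force: [0.5, -0.7, 0.2]
opening: 0.0003
```

Request:
arm_command --commands '[0.8, 0, 0, 0, 0, 0, 0, 0, 0, 0]'

```text
clock: 24.5
tool_pos: [0.6198, -0.1219, 0.0582]
orientation: [94.4, 84.3, -4.7]
force: [-0.8, 0.1, 1.5]
opening: 0.0005
```

Request:
arm_command --commands '[1.4, 0, 0, 0, 0, 1.4, 0, 0, 0, 0]'

```text
clock: 24.75
tool_pos: [0.6207, -0.122, 0.0565]
orientation: [94.3, 84.2, -4.8]
force: [-2.2, -1.2, 9.5]
opening: 0.0003
```

Request:
arm_command --commands '[1.1, -5, 0.2, 0, 0]'

```text
clock: 24.88
tool_pos: [0.6184, -0.1216, 0.0565]
orientation: [94.2, 84.0, -4.8]
force: [2.5, -2.2, 9.0]
opening: 0.0003
```

Request:
arm_command --commands '[0.9, -6, 0.3, 0, 0]'

```text
clock: 25.0
tool_pos: [0.6153, -0.121, 0.0568]
orientation: [94.2, 83.7, -4.7]
force: [2.0, -1.2, 7.2]
opening: 0.0008
```

Request:
arm_command --commands '[1.1, -6, 0.3, 0, 0]'

```text
clock: 25.12
tool_pos: [0.612, -0.1204, 0.0568]
orientation: [94.3, 83.3, -4.6]
force: [2.4, -1.2, 6.1]
opening: 0.0005
```

Request:
arm_command --commands '[1.7, -6, 0.3, 0, 0]'

```text
clock: 25.25
tool_pos: [0.6088, -0.1199, 0.0562]
orientation: [94.3, 83.0, -4.5]
force: [2.5, -1.9, 7.2]
opening: 0.0004
```

Request:
arm_command --commands '[1.3, -4, 0.2, 0, 0]'

```text
clock: 25.38
tool_pos: [0.6074, -0.1196, 0.0561]
orientation: [94.4, 82.7, -4.4]
force: [1.8, -2.6, 7.1]
opening: 0.0003
```

Request:
arm_command --commands '[-10, 0, 0, 0, 0, -50, -20, 0, 0, 0, -60, -50, 0, 0, 0, -50, -52, 0, 0, 0, 0, -10, 0, 0, 0]'

```text
clock: 26.0
tool_pos: [0.4724, -0.1003, 0.196]
orientation: [94.4, 82.9, -4.4]
force: [0.0, 0.6, -0.2]
opening: 0.0004
```

Request:
arm_command --commands '[0, 0, 0, 0, 0]'

```text
clock: 26.12
tool_pos: [0.4719, -0.1, 0.1963]
orientation: [94.7, 82.9, -4.1]
force: [0.6, -0.3, 0.1]
opening: 0.0001
```

Run:
```python
from h import *
from jaw import jaw
st(-.083,.009,.062)
o=get_obs();print(R.from_euler('xyz',o['orientation'],degrees=True).as_matrix()[2].round(3))
w=snapshot("wrist");pickle.dump(w,open("w7.pkl","wb"))
jaw(w)
im=w["frame"];cv2.imwrite("pics/w7.png",cv2.resize(im[90:240,190:310],None,fx=4,fy=4,interpolation=cv2.INTER_CUBIC)[:600])
for x in(-.0063,.01,.1):print(x,np.round((np.array(proj(w,[*(org+vx*x),.0305]))-[190,90])*4))
```

```text
26.125 fixture xy mm [66.  10.9] z 196.3 F [ 0.6 -0.3  0.1] op 0.0001 (array([151.7, 131.3,   0.7]), 'turn', np.float64(0.48))
[-0.992  0.123 -0.01 ]
jaw rear x mm: [(np.float64(10.8), np.float32(-2.7)), (np.float64(10.8), np.float32(-3.3)), (np.float64(10.8), np.float32(-3.3)), (np.float64(10.8), np.float32(-3.4)), (np.float64(10.8), np.float32(-2.8)), (np.float64(10.8), np.float32(-1.2)), (np.float64(10.8), np.float32(-0.9)), (np.float64(12.2), np.float32(3.4)), (np.float64(12.2), np.float32(2.4)), (np.float64(10.4), np.float32(-1.3)), (np.float64(11.6), np.float32(-0.3)), (np.float64(11.8), np.float32(-0.4)), (np.float64(11.8), np.float32(-0.5)), (np.float64(10.6), np.float32(-0.8))]
board rect in fixture mm ((70.00035858154297, 0.5408134460449219), (75.46099090576172, 58.97317886352539), 89.49150848388672)
-0.0063 [232. 168.]
0.01 [232. 223.]
0.1 [231. 507.]
```

View pics/w7.png

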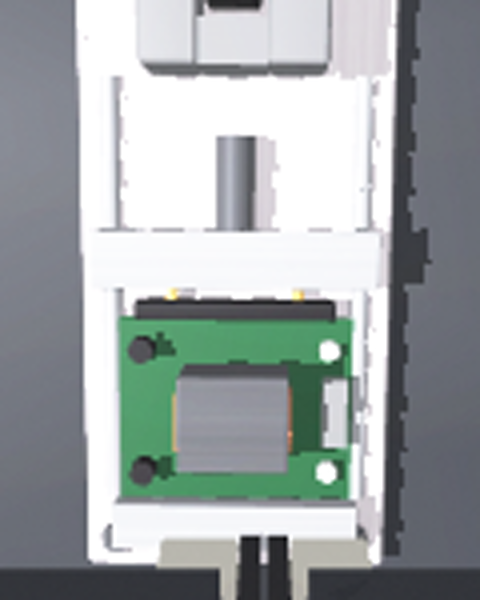

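The jaw has moved another 3.5 mm or so. Its gap to the pad shrank from 23 to 12 crop pixels (rows 288–300), so the pad is about 3.5 mm in. The board is flat and square against the fixed jaw (row 500), and the arm is clear. Handing in.

```bash
python3 -c "
from plant import *
print(get_obs()['clock'],get_obs()['force']);close_job()"
```

```text
26.175 [ 0.28775308 -0.66607549 -0.88376028]
the job is handed in; nothing more can be done
```

I laid the power board flat on the bed and let go. I then closed the holder with four strokes of one fingertip of the shut gripper on the wheel. The job was handed in at 26.2 s.

- **Board:** the last wrist picture puts its centre at x ≈ 70.0 mm and y ≈ 0.5 mm in the holder's frame. It is square within about 0.5° and touching the fixed jaw.
- **Pad:** about 3 to 4 mm in. The jaw travel past contact gives about 3.5 mm and the picture of the gap gives about 3.2 mm. This comes from pictures rather than a sensor, so I put it at ±1 mm.
- **Forces:** the highest upward reading on the wheel was 9.5 N, and about 10 N with the sideways part. Readings came only at the end of each move call, with about ±1 N of noise. Some dropped to 4–6 N during strokes, below the 7 N advised, but the wheel kept turning.
- **Clearance:** at hand-in the gripper was about 0.2 m above the bench, touching nothing. I kept clear of the other things on the bench but did not measure them again at the end.
- **Tilt:** the tool had leaned to about 7° by the end, since each move starts from the measured pose under load. This caused no visible trouble.

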